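# Lock the collar and hang the probe in its bore

## Robot

A 7-joint arm with a two-finger parallel gripper is mounted at the origin on the work surface. World frame = base frame: x ahead of the robot, y to its left, z up, the work surface at z = 0. Lengths are in mm, angles in rad, forces in N, time in s.
With the tool pointing down it reaches from about 400 to 750 mm from the base axis. Payload 19.5 kg.
Tool frame: the origin (TCP) lies midway between the tips of the shut fingers; the grasp point (between the pads) lies 19 mm behind it; z points along the fingers, y is the line along which they close (so a half turn about z gives the same grasp; the last joint's range is limited). The gripper opens to 85 mm and grips with 20 to 120 N. Pads are 22 mm wide; open, the fingers measure 114 mm over their backs; the gripper's body (76 mm by 85 mm) begins 54 mm behind the grasp point. The pads swing forward as they close: fully open they stand 13 mm farther back than shut.
Start: joints at [-1.196, 0.707, -0.028, 1.485, 0.022, 0.951, -0.075], TCP at [232.765, 525.749, 205.668] pointing down, gripper open.
Joint ranges: [-2.71, 2.71], [-0.32, 2.16], [-1.57, 1.52], [0, 2.45], [-1.46, 4.6], [0, 2.02], [-2.83, 2.83]. Speed limits (rad/s): [1.89, 1.89, 2.57, 2.57, 3.01, 3.01, 3.01].

## Interface

Orientations are given as a rotation vector (axis times angle).
In Python, from rig import manip gives the robot as it stands. Calls block until the motion is done:
- manip.goto(position, orientation): joint-space move of the TCP to a pose.
- manip.move_straight(position, speed=150, rot=None): straight line of the TCP; rot=None keeps the orientation; speed is the mean speed in mm/s.
- manip.move_joints(angles): joint-space move.
- manip.open_gripper() and manip.gripper_close(): open the fingers fully, or close them until they stop; the grip force is fixed at half the most.
- manip.hold(seconds).
- manip.solve_ik(position, orientation): joint angles nearest the present ones, or None.
- manip.read_state(): the state.
- manip.camera(name): name is "scene" or "top" or "wrist"; returns a dict with "image" (480x640x3 uint8, red, green, blue), "intrinsics" (3x3 intrinsics, pixels), "extrinsics" (4x4, takes a point from world to camera coordinates); the wrist camera has in their place "hand_eye" (4x4, takes a point from camera to tool coordinates, whose origin is the TCP and whose axes are the flange's). Camera axes: x right, y up, looking along -z (the intrinsics and any distortion apply to the point x, -y, -z); pixel columns grow to the right and rows downward; lengths in mm; the calibration is good to about 2 mm. A picture is of the moment at which its call begins: read the wrist's pose just before it. There is no depth.
A pose or a line that the arm cannot do raises manip.IKError and nothing moves.
- manip.job_done(): hands the job in; it is judged then, once.
Trained networks look in a picture, given as the dict that the camera call returned (one of the last four; its "shot" number tells which), for a name from the list of things; names that differ only in an ending like _2 or _b are one class to them, and where a whole thing is asked for, a point or a joint stands for the part that bears it (a point fixed in the world has none). Each returns a list of dicts, best first, with "conf" (0 to 1); they miss things now and then, are a little off and sometimes report something else, mostly with a low value. They report only what shows in the picture. A call takes as long as a camera call.
- manip.boxes_of(picture, name): "location" ([column, row] in pixels, amid what is visible of it).
- manip.silhouettes(picture, name): "region" (480x640 bool, what is visible of it) and "location" ([column, row] in pixels, amid what is visible of it).
The state is a dict: "clock": time; "joint_pos": joint angles; "qd": joint speeds; "tau": joint torques, N m; "tool_pos": TCP position; "eef_rot": TCP orientation; "force": force on the tool from outside, world axes, zero at the start; "torque": the same for the moment, N m; "width": finger opening in mm; "gripper_force": force on a finger pad.
Only numpy, scipy, OpenCV 4.12 (cv2) and the standard library are available. Lean on these libraries where they do the work, as an engineer would, in place of code of your own. Each camera call takes 0.05 s, during which the arm holds its last target. There are 200 camera calls.

## Task

Swing the raised lever of the cam lock bracket fully down to lock the collar, then take the temperature probe by its handle out of its stand. Lower its stem from above through the collar's bore without touching the collar or bracket, until the tip shows about 20 mm below the collar, and finish still holding it there, upright, still and centred in the bore, the probe hanging from your gripper alone. Leave the float, sleeve, sensor cap and pin tray where they are.

Things in the scene. Friction and masses are not known exactly. Their poses are not given: they have to be found in the camera images.
- guide: Cam lock bracket gripping an aluminium collar, fixed to the counter. Origin on the counter, straight below the bore axis; z up. Base plate 150 x 125 mm, 12 mm thick. A grey column 35 x 50 mm, 95 mm high, has its centre at x = -57 mm; jaws up to 88 mm high join it to the collar. The cam post with the lever stands at y = 34 to 58 mm, 90 mm high.
- guide_mouth (a point): Centre of the bore at the collar's top face, 90 mm above the counter; axes as guide. The collar is a ring 40 mm across and 30 mm tall with an upright through bore 20 mm in diameter; its underside is 60 mm above the counter, with 48 mm of free air down to the base plate.
- cam_lever (a joint): Angle of the cam lever. 0: raised, leaning 20 degrees (0.349 rad) from vertical to the bracket's +y; grows as the lever is lowered outward, away from the collar, to its stop at 1.15, almost level towards +y. Starts raised (0 to 0.3). Friction about 0.08 N m (1 to 2 N at the crossbar); it stays where it is left.
- lever_pivot (a point): Pivot of the cam lever, in the middle of the chrome lobe, at (0, 44, 76) mm in the bracket's frame; the pivot axis is the bracket's x.
- lever_knob (a point): Centre of the crossbar at the lever's end, a dark steel cylinder 16 mm in diameter and 30 mm long, parallel to the bracket's x, 72 mm from the pivot. It moves with the lever. It can be pinched by its two end faces (30 mm) from above.
- probe: Temperature probe, about 0.15 kg, upright in its stand. Origin on its axis at the underside of its flange; z up along the axis. Flange 32 mm across, 6 mm thick; above it a plain round grey handle 24 mm in diameter from 6 to 56 mm; below it a steel stem 8 mm in diameter, 100 mm long. The flange rests on the stand's top, 110 mm above the counter.
- probe_tip (a point): Lower end of the probe's stem, on its axis, 100 mm below the probe's origin.
- stand: White stand for the probe, fixed to the counter. Origin on the counter straight below its hole. Base 80 x 80 mm; two thin posts carry a top plate 50 x 80 mm, 10 mm thick, its top at 110 mm, with a 13 mm through hole in which the stem hangs loosely.
- float: Squat orange float, 90 mm across, 48 mm tall, loose; origin at the centre of its underside. Leave it alone.
- sleeve: Clear acrylic sleeve standing on end, a tube 30 mm across and 90 mm tall, loose; origin at the centre of its underside. Leave it alone.
- sensor_cap: Black sensor cap, 40 mm across, 32 mm tall, loose; origin at the centre of its underside. Leave it alone.
- pin_tray: Grey tray 90 x 110 mm, 22 mm tall, with three bronze shackle pins, loose; origin at the centre of its underside. Leave it alone.

How it is judged (in metres and radians):
On the way, in this order (a step that is already met when the one before it is completed fails the run):
1. the cam lever is lowered (value of joint cam_lever above 1 rad), for 0.2 s.
2. the probe is lifted clear, its tip higher than the collar's mouth (z of probe_tip in the frame of guide_mouth above 0 m and contact force between the fingers and probe above 0.5 N), for 0.1 s.
3. the tip enters the bore from above (horizontal distance between probe_tip and guide_mouth below 0.008 m and z of probe_tip in the frame of guide_mouth between -0.03 and -0.003 m).
At the end, for the whole second after the job is handed in: The cam lever is down (joint above 1.0); the fingers hold the probe (over 0.5 N), its tip 8 to 35 mm below the collar's underside and within 4 mm of the bore's axis, upright within 0.08 rad, at rest (under 20 mm/s), and the probe presses on no part of the bracket or collar (under 0.3 N) (value of joint cam_lever above 1 rad and horizontal distance between probe_tip and guide_mouth below 0.004 m and z of probe_tip in the frame of guide_mouth between -0.065 and -0.038 m and angle between probe's own z axis and vertical below 0.08 rad and contact force between probe and guide below 0.3 N and contact force between the fingers and probe above 0.5 N and linear speed of probe below 0.02 m/s); the arm keeps its last pose, push and grip.
It fails at once if the probe touches the collar or bracket (over 0.5 N) (contact force between probe and guide above 0.5 N).
It fails at once if the float is moved by more than 20 mm (distance of float from where it was at the start of the episode above 0.02 m).
It fails at once if the acrylic sleeve is moved by more than 20 mm (distance of sleeve from where it was at the start of the episode above 0.02 m).
It fails at once if the sensor cap is moved by more than 20 mm (distance of sensor_cap from where it was at the start of the episode above 0.02 m).
It fails at once if the tray of shackle pins is moved by more than 20 mm (distance of pin_tray from where it was at the start of the episode above 0.02 m).
It also fails if it takes over 58 s, if anything falls off the work surface, if the arm or the gripper's body presses on something with over 40 N, if the wrist force passes 120 N, or if a joint passes its speed limit or range.

## Working session

There is one attempt and no reset: what is moved stays moved. The work goes in short steps, each a Python script; the robot and the scene stay as the last script left them, time stands still between calls to the robot, and variables do not carry over. Pictures are saved under pics/ and viewed, at most 10 in all, crops included, and the job is handed in when it is done.

```bash
mkdir -p pics; ls
python3 - <<'E'
from rig import manip
import cv2, numpy as np
print(manip.read_state())
for n in ["scene","top"]:
    p=manip.camera(n); cv2.imwrite(f"pics/{n}0.png",p["image"][:,:,::-1])
    print(n,p["intrinsics"].round(1).tolist(),p["extrinsics"].round(4).tolist(),[k for k in p])
    for t in ["guide","cam_lever","lever_knob","probe","stand","float","sleeve","sensor_cap","pin_tray"]:
        print(t,[(d["conf"],np.round(d["location"],1).tolist()) for d in manip.boxes_of(p,t)][:3])
E
```

```text
pics
{'clock': 0.0, 'joint_pos': array([-1.19571551,  0.70708834, -0.02762585,  1.48498485,  0.02201208,
        0.95090717, -0.07553223]), 'qd': array([ 7.49605673e-05, -1.07574619e-04, -4.41727466e-04,  3.33631850e-04,
        1.40712087e-03, -1.49783411e-03, -7.96157796e-04]), 'tau': array([ 2.57561642e-04, -8.83209872e+01,  1.23478387e+00, -2.36172152e+01,
        1.69033161e-02,  6.47977213e-03, -1.27495446e-05]), 'tool_pos': array([232.65494102, 525.51469807, 205.23915187]), 'eef_rot': array([-6.49939673e-01, -3.07343632e+00,  1.67875744e-03]), 'force': array([-0.35149731, -0.53155341, -0.04281492]), 'torque': array([-0.01170213,  0.03610236,  0.00948662]), 'gripper_force': 0.0, 'width': 85.29293374178077}
scene [[561.2, 0.0, 313.1], [0.0, 561.2, 242.5], [0.0, 0.0, 1.0]] [[0.3218, 0.9468, 0.0089, -152.5114], [-0.5139, 0.1668, 0.8415, 209.1194], [0.7952, -0.2754, 0.5403, -1467.8229], [0.0, 0.0, 0.0, 1.0]] ['image', 'intrinsics', 'extrinsics', 'shot']
guide [(0.79, [240.1, 277.8]), (0.43, [408.4, 248.9])]
cam_lever [(0.68, [272.4, 233.9])]
lever_knob [(0.94, [271.5, 239.0]), (0.7
[... 294 characters left out ...]
, 1.0]] [[0.0206, -0.9998, -0.0084, -32.2614], [0.9903, 0.0193, 0.1377, -585.9264], [-0.1375, -0.0112, 0.9904, -933.6355], [0.0, 0.0, 0.0, 1.0]] ['image', 'intrinsics', 'extrinsics', 'shot']
guide [(0.6, [390.0, 274.5]), (0.6, [210.7, 265.2]), (0.56, [168.2, 153.1])]
cam_lever [(0.93, [367.5, 261.4])]
lever_knob [(0.85, [365.1, 266.4]), (0.58, [323.6, 151.6])]
probe [(0.82, [200.1, 257.9])]
stand [(0.72, [198.1, 254.7]), (0.69, [210.0, 268.1]), (0.57, [368.2, 263.4])]
float [(0.76, [472.5, 180.4]), (0.38, [167.3, 151.3])]
sleeve [(0.87, [168.4, 153.5]), (0.53, [366.7, 264.8]), (0.16, [321.5, 152.4])]
sensor_cap [(0.76, [292.1, 352.8])]
pin_tray [(0.7, [321.9, 151.4]), (0.69, [368.9, 263.4])]
```

View pics/scene0.png

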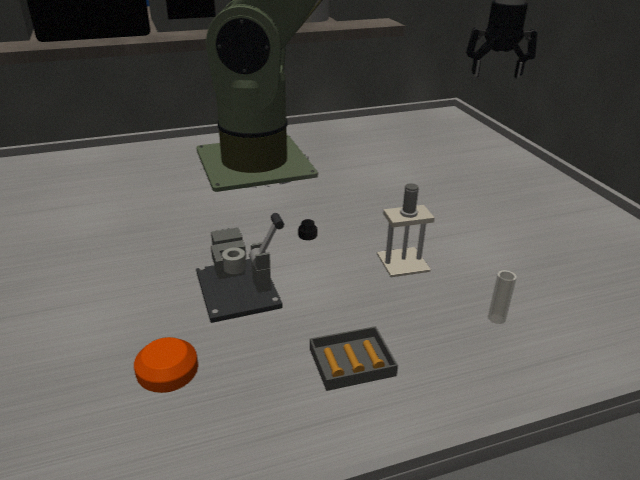

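View pics/top0.png

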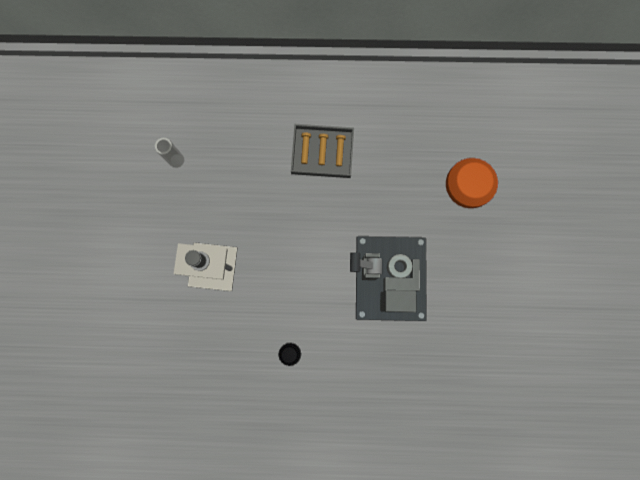

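The scene shows the bracket with its column towards the robot (guide yaw near 0). In the top view the collar is at about (400,266), the crossbar at (355,262) and the handle top at (193,259). In the scene view the crossbar is at (277,221) and the handle top at (411,187). I'll triangulate from these.

```bash
cat > h.py <<'E'
import numpy as np, cv2
from rig import manip
from scipy.spatial.transform import Rotation as R
F=np.diag([1,-1,-1])
def ray(K,E,uv):
    d=F@np.linalg.inv(K)@[*uv,1]; return -E[:3,:3].T@E[:3,3], E[:3,:3].T@d
def onz(K,E,uv,z):
    o,d=ray(K,E,uv); return o+d*(z-o[2])/d[2]
def tri(rays):
    A=b=0
    for o,d in rays:
        d=d/np.linalg.norm(d); P=np.eye(3)-np.outer(d,d); A=A+P; b=b+P@o
    x=np.linalg.solve(A,b)
    return x,[np.linalg.norm(np.cross(x-o,d/np.linalg.norm(d))) for o,d in rays]
def proj(K,E,p):
    c=F@(E[:3,:3]@p+E[:3,3]); return (K@c/c[2])[:2]
def wristE(p,st):
    T=np.eye(4);T[:3,:3]=R.from_rotvec(st["eef_rot"]).as_matrix();T[:3,3]=st["tool_pos"]
    return np.linalg.inv(T@p["hand_eye"])
def down(yaw): # tool z down, tool y at world angle yaw
    y=np.array([np.cos(yaw),np.sin(yaw),0]);z=np.array([0,0,-1.]);x=np.cross(y,z)
    return R.from_matrix(np.c_[x,y,z]).as_rotvec()
E
python3 - <<'E'
from h import *
s=manip.camera("scene");t=manip.camera("top")
a=(s["intrinsics"],s["extrinsics"]);b=(t["intrinsics"],t["extrinsics"])
for n,us,ut,z in [("collar",(234,254),(400,266),90),("knob",(277,221),(355,262),None),("handletop",(411,187),(193,259),166),("flange",(409,211),(200,261),116)]:
    print(n,tri([ray(*a,us),ray(*b,ut)]), *( [onz(*a,us,z).round(),onz(*b,ut,z).round()] if z else []))
sc=[onz(*b,u,12).round(1) for u in [(362,241),(421,242),(421,315),(362,314)]];print("screws",sc,np.mean(sc,0))
for n,cam in [("scene",s),("top",t)]:
  for k in ["lever_knob","cam_lever","probe"]:
    m=manip.silhouettes(cam,k)[0]; r=np.argwhere(m["region"]); print(n,k,m["conf"],m["location"],r.min(0),r.max(0),len(r))
g=tri([ray(*a,(234,254)),ray(*b,(400,266))])[0]
for yaw in (0,np.pi):
    for p in ([g[0],g[1]+69,180],[g[0],g[1]+116,62],[g[0],g[1],154],[g[0],g[1],260]):print(yaw,manip.solve_ik(p,down(yaw)))
E
```

```text
collar (array([ 534.38916675, -164.09225312,   87.40908175]), [np.float64(1.1665555078047698), np.float64(1.1665555078046603)]) [ 539. -164.   90.] [ 534. -165.   90.]
knob (array([534.66380292, -86.83975043, 138.31525867]), [np.float64(0.7291416944165203), np.float64(0.7291416944165864)])
handletop (array([532.32939172, 162.06137706, 162.05724274]), [np.float64(1.0540556195247992), np.float64(1.0540556195248656)]) [539. 159. 166.] [532. 160. 166.]
flange (array([534.05804928, 162.0854315 , 113.78398764]), [np.float64(1.5561865900995118), np.float64(1.5561865900997398)]) [538. 162. 116.] [533. 160. 116.]
screws [array([ 584.6, -107.9,   12. ]), array([ 584.9, -214. ,   12. ]), array([ 454.8, -213.2,   12. ]), array([ 454.4, -109.1,   12. ])] [ 519.675 -161.05    12.   ]
scene lever_knob 0.61 [270.6, 235.1] [213 250] [265 283] 401
scene cam_lever 0.61 [270.2, 235.9] [213 249] [264 284] 482
scene probe 0.91 [406.6, 206.5] [183 400] [259 418] 695
top lever_knob 0.93 [363.6, 263.7] [252 350] [273 381] 498
top cam_lever 0.58 [366.9, 262.8] [252 350] [273 381] 469
top probe 0.76 [195.6, 256.6] [250 185] [269 209] 380
0 [ 0.0314509   0.6979712   0.16177259  1.6438394  -0.14321757  0.81138539
  0.25479961]
0 [-0.00953119  0.86773049  0.07511375  1.77735321 -0.11949438  0.50091072
  0.14401644]
0 [ 0.18840096  0.75164833  0.10120701  1.61599098 -0.09836288  0.77893458
  0.33256969]
0 [ 0.10961326  0.63854487  0.25767399  1.45805109 -0.17427217  1.06745852
  0.40286288]
3.141592653589793 [ 0.49542981  0.77411275 -0.74589483  1.62819622  0.60613404  0.98407039
  2.68674665]
3.141592653589793 [ 0.38836631  0.94852826 -0.70511973  1.76414127  0.86029315  0.76806408
  2.37317322]
3.141592653589793 [ 0.62425479  0.84377617 -0.78408749  1.60094087  0.68306202  0.98986257
  2.76044366]
3.141592653589793 [-0.25537968  0.93349566  1.29843635  1.4698868  -0.900389    1.41500815
 -2.07179839]
```

The measurements agree: bore at about (534,-164), yaw about 0, knob at about (534.5,-87,139), and probe at about (533,161). I'll move above the knob and look from close by.

Run:
```python
from h import *
manip.goto([534,-89,240],down(0))
st=manip.read_state();p=manip.camera("wrist");cv2.imwrite("pics/w1.png",p["image"][:,:,::-1])
E_=wristE(p,st);K=p["intrinsics"]
print(st["clock"],st["tool_pos"],p["hand_eye"].round(3).tolist(),[k for k in p])
for n,q in [("collar",(534,-164,90)),("knob",(534.5,-87,139)),("pivot",(534,-120,76))]:print(n,proj(K,E_,np.array(q)))
for k in ["lever_knob","guide"]:print(k,[(d["conf"],d["location"]) for d in manip.boxes_of(p,k)])
```

```text
3.8333 [534.16222318 -88.12078068 239.90466774] [[0.002, 0.949, 0.315, 80.836], [1.0, -0.001, -0.001, -0.044], [-0.001, 0.315, -0.949, -169.136], [0.0, 0.0, 0.0, 1.0]] ['image', 'intrinsics', 'hand_eye', 'shot']
collar [310.37634841 303.92022278]
knob [311.33163531 231.1729773 ]
pivot [310.52936757 247.96716902]
lever_knob [(0.83, [314.4, 236.0])]
guide [(0.57, [293.9, 263.5]), (0.25, [315.7, 238.7])]
```

View pics/w1.png

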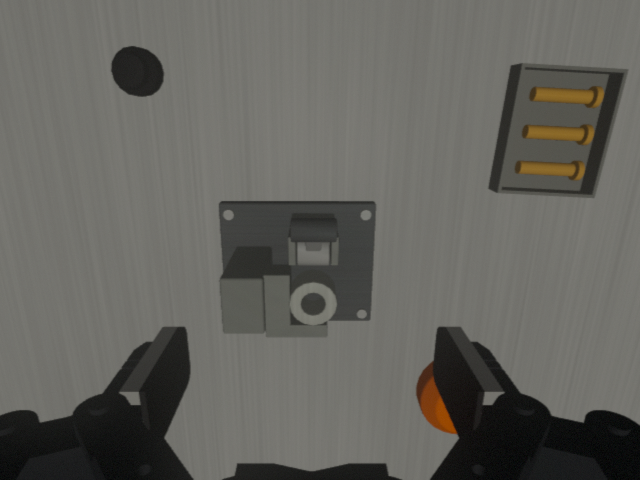

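The wrist view shows the collar at (313,303) and the crossbar at (314,230), about 2 mm further in +x than I estimated (x ≈ 536). Next I'll pinch the crossbar by its ends and follow the arc.

Run:
```python
from h import *
g=np.array([536,-164.])
manip.move_straight([g[0],-87,120],speed=120)
manip.gripper_close()
st=manip.read_state();print(st["clock"],st["width"],st["gripper_force"],st["force"],st["tool_pos"])
a0=np.arctan2(33,62)
for a in np.linspace(a0,1.52,9)[1:]:
    manip.move_straight([g[0],g[1]+44+72*np.sin(a),76+72*np.cos(a)-19],speed=80)
    st=manip.read_state();print(round(a,2),st["clock"],st["width"],st["force"].round(1))
p=manip.camera("wrist");cv2.imwrite("pics/w2.png",p["image"][:,:,::-1])
```

```text
5.9833 -0.18871973060066216 3.1086357682943344 [1.13690011 3.03876241 6.20236927] [536.35057461 -86.799708   120.29833035]
0.62 6.2583 0.28517395270881396 [-0.1 -1.2 -0.6]
0.75 6.525 -0.02486006198252432 [ 0.9 -0.3  0.8]
0.88 6.7917 -0.023745840004326346 [1.1 0.1 0.1]
1.0 7.0583 -0.18235088521485998 [-0.5 -0.7  0.5]
1.13 7.325 -0.17720515950173021 [ 0.  -0.4  0.6]
1.26 7.5917 0.13645327071653615 [-0.5 -0.9 -0.3]
1.39 7.8583 0.22946334840155602 [ 0.5 -0.8  0. ]
1.52 8.125 -0.028483469363032334 [-3.6 -0.8 28.1]
```

View pics/w2.png

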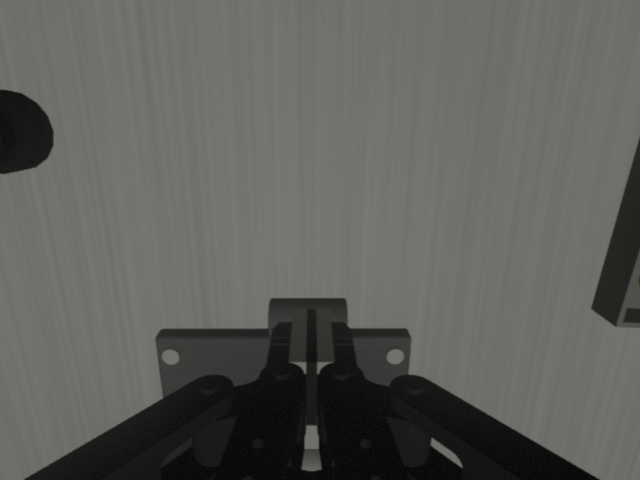

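The pinch missed the crossbar and the fingers shut behind it (width 0), but they pushed the lever outward. The final 28 N up suggests they press on it at its stop. I'll lift and check the angle.

Run:
```python
from h import *
st=manip.read_state();x,y,z=st["tool_pos"];print(st["tool_pos"],st["force"])
manip.move_straight([x,y,200],speed=150)
st=manip.read_state();print(st["clock"])
s=manip.camera("scene");t=manip.camera("top");w=manip.camera("wrist")
def crop(c,u,v,h): return cv2.resize(c["image"][v-h:v+h,u-h:u+h,::-1],(400,400),interpolation=cv2.INTER_CUBIC)
cv2.imwrite("pics/c1.png",np.hstack([crop(s,250,265,60),cv2.resize(w["image"][:,80:560,::-1],(400,400))]))
E_=wristE(w,st)
for j in (0.8,1.0,1.15):
    k=np.array([536,-164+44+72*np.sin(j+.349),76+72*np.cos(j+.349)]);print(j,k.round(),proj(s["intrinsics"],s["extrinsics"],k),proj(w["intrinsics"],E_,k))
for c in (s,w):print([(d["conf"],d["location"]) for d in manip.boxes_of(c,"lever_knob")])
```

```text
[536.91825134 -48.5508279   62.06716968] [-3.5159317  -0.97228463 27.80275143]
9.25
0.8 [536. -54. 105.] [295.43647881 234.81382155] [310.02575448 244.52536262]
1.0 [536. -50.  92.] [297.99193364 241.03045597] [310.09198497 231.81507148]
1.15 [536. -48.  81.] [298.88467443 246.0101094 ] [310.13803201 225.29393375]
[(0.83, [278.8, 249.0])]
[(0.63, [312.6, 242.5])]
```

View pics/c1.png

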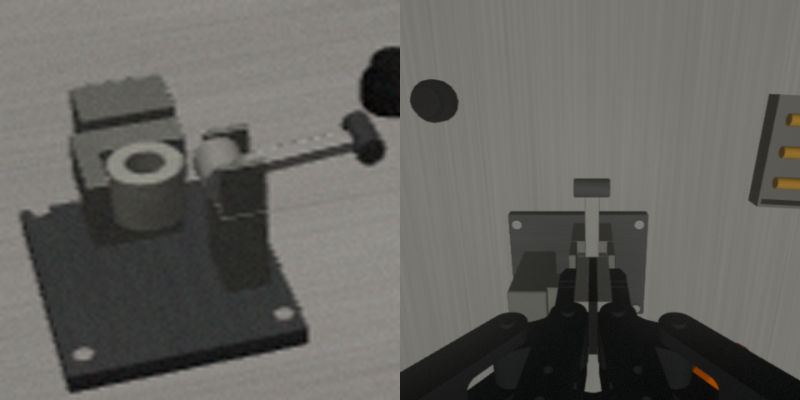

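The lever is fully down. The crossbar sits at scene (299,247) and wrist (310,226), both matching the 1.15 rad prediction, which also confirms the guide at (536,-164). Now the probe.

Run:
```python
from h import *
manip.open_gripper()
manip.move_straight([536,-48,270],speed=200)
manip.goto([534,161,270],down(0))
st=manip.read_state();p=manip.camera("wrist");cv2.imwrite("pics/w3.png",p["image"][:,:,::-1])
E_=wristE(p,st);K=p["intrinsics"];print(st["clock"],st["tool_pos"])
for n,z in [("htop",166),("flange",116),("base",0)]:print(n,proj(K,E_,np.array([534,161,z])),proj(K,E_,np.array([544,161,z])))
m=manip.silhouettes(p,"probe")[0];r=np.argwhere(m["region"]);print(m["conf"],m["location"],r.min(0),r.max(0))
```

```text
11.6333 [533.96181742 160.39641783 269.57012538]
htop [310.95885378 230.60495136] [325.98371483 230.6207781 ]
flange [310.99000297 212.39033404] [323.86478615 212.40409217]
base [311.03649298 185.20510853] [320.70228147 185.21565736]
0.9 [312.5, 216.9] [189 292] [244 334]
```

View pics/w3.png

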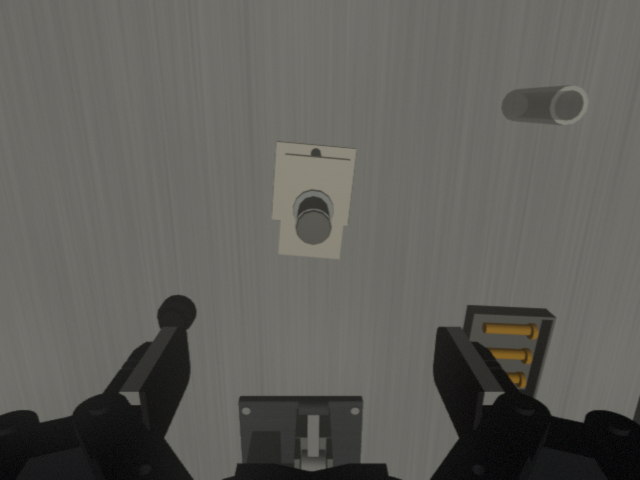

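The handle top is at (313.5,226), which puts the probe at about (535.5,163). I'll grasp it, lift it, and measure it in hand.

Run:
```python
from h import *
manip.move_straight([535.5,163,124],speed=130)
manip.gripper_close()
st=manip.read_state();print(st["clock"],st["width"],st["gripper_force"],st["force"].round(1),st["tool_pos"])
x,y,z=st["tool_pos"]
manip.move_straight([x,y,160],speed=60)
manip.move_straight([x,y,250],speed=120)
manip.hold(0.3)
st=manip.read_state();print(st["clock"],st["width"],st["gripper_force"],st["force"].round(1),st["tool_pos"],st["eef_rot"])
s=manip.camera("scene");t=manip.camera("top");w=manip.camera("wrist")
def crop(c,u,v,h): return cv2.resize(c["image"][v-h:v+h,u-h:u+h,::-1],(400,400),interpolation=cv2.INTER_CUBIC)
o=st["tool_pos"]
for n,c in (("s",s),("t",t)):
    u=proj(c["intrinsics"],c["extrinsics"],o+[0,0,-60]);print(n,u,"expected tip",proj(c["intrinsics"],c["extrinsics"],o+[0,0,-114]))
    d=manip.silhouettes(c,"probe")
    if d: r=np.argwhere(d[0]["region"]);print(d[0]["conf"],d[0]["location"],r.min(0),r.max(0))
u=proj(s["intrinsics"],s["extrinsics"],o+[0,0,-60]).astype(int)
cv2.imwrite("pics/c2.png",np.hstack([crop(s,*u,60),cv2.resize(w["image"][:,80:560,::-1],(400,400))]));print(u)
cv2.imwrite("pics/s2.png",s["image"][:,:,::-1])
```

```text
13.6167 21.906033696884688 58.463857769966125 [-2.  0.  6.] [535.49797365 163.03371232 124.31137177]
15.5667 21.614486472808125 58.810590505599976 [-0.4  0.8 -1.7] [535.43126903 162.98880234 249.71322581] [-2.22136130e+00 -2.22132277e+00  6.63739563e-04]
s [413.31356954 173.69068264] expected tip [410.16269871 200.8314483 ]
0.84 [412.8, 147.5] [116 407] [201 425]
t [187.64745889 254.75940707] expected tip [195.62281175 258.39047379]
0.72 [184.2, 250.9] [241 173] [261 197]
[413 173]
```

View pics/c2.png

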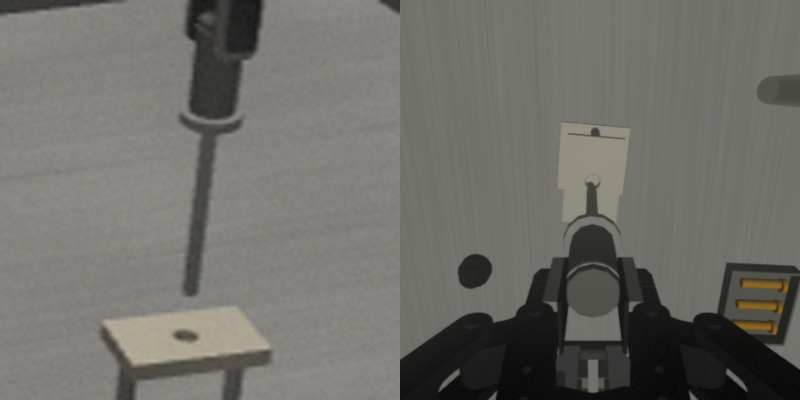

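The probe hangs straight, its tip at scene (410,201) against a predicted (410.2,200.8). Next I'll move above the bore and compare tip and bore there.

Run:
```python
from h import *
manip.move_straight([536,-164,250],speed=130)
manip.move_straight([536,-164,222],speed=60)
manip.hold(0.3)
st=manip.read_state();print(st["clock"],st["tool_pos"],st["width"],st["eef_rot"])
s=manip.camera("scene");t=manip.camera("top");w=manip.camera("wrist")
o=st["tool_pos"];u=(234,232);h=40
a=cv2.resize(s["image"][u[1]-h:u[1]+h,u[0]-h:u[0]+h,::-1],(400,400),interpolation=cv2.INTER_CUBIC)
b=cv2.resize(w["image"][170:290,250:370,::-1],(400,400),interpolation=cv2.INTER_CUBIC)
cv2.imwrite("pics/c3.png",np.hstack([a,b]))
tip=o+[0,0,-114];tip[2]=o[2]-114
E_=wristE(w,st)
for n,q in [("tip",tip),("bore",np.array([536,-164,90]))]:
    for c,K,E in (("s",s["intrinsics"],s["extrinsics"]),("w",w["intrinsics"],E_)):
        print(n,c,*[proj(K,E,q+d).round(1) for d in np.array([[0,0,0],[5,0,0],[0,5,0]])])
```

```text
19.4 [ 536.07649164 -164.03681207  222.17922211] 21.565669816933468 [2.22126556e+00 2.22121523e+00 2.82749818e-04]
tip s [232.7 244.2] [233.3 245.7] [235.7 243.7]
tip w [310.8 227.3] [318.  227.3] [310.8 220.3]
bore s [233.5 253.2] [234.1 254.8] [236.4 252.7]
bore w [310.6 220.4] [317.5 220.4] [310.7 213.7]
```

View pics/c3.png

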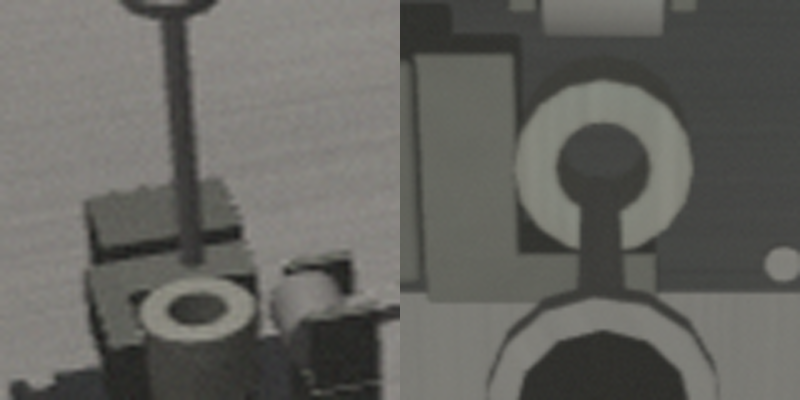

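Both views agree. In the scene view the tip is at (232.2,244.8) and the bore at (233.4,253.8). In the wrist view the stem axis is at column 310 and the bore at (311.2,219.8). The tip is off by about (-0.9,-0.7) mm, so I'll correct and lower.

Run:
```python
from h import *
manip.move_straight([536.9,-163.3,222],speed=20)
for z in (190,154):
    manip.move_straight([536.9,-163.3,z],speed=40)
    st=manip.read_state();print(st["clock"],st["force"].round(1),st["tool_pos"])
manip.hold(0.4)
st=manip.read_state();print(st["clock"],st["force"].round(1),st["tool_pos"],st["eef_rot"],st["width"])
s=manip.camera("scene");w=manip.camera("wrist");u=(234,250);h=40
a=cv2.resize(s["image"][u[1]-h:u[1]+h,u[0]-h:u[0]+h,::-1],(400,400),interpolation=cv2.INTER_CUBIC)
b=cv2.resize(w["image"][:,80:560,::-1],(400,400))
cv2.imwrite("pics/c4.png",np.hstack([a,b]))
E_=wristE(w,st);o=st["tool_pos"]
for z in (90,60,40):
  print(z,proj(s["intrinsics"],s["extrinsics"],np.array([536.5,-163.7,z])))
```

```text
20.75 [ 0.2 -0.  -2. ] [ 537.00576785 -163.36050911  190.21282688]
21.8 [ 0.7  0.  -1.6] [ 537.00580207 -163.32932322  154.20839875]
22.2 [-0.  0. -2.] [ 536.89092625 -163.28163617  154.04995366] [-2.22141647e+00 -2.22145092e+00 -5.73713852e-05] 21.48239410250153
90 [233.69168206 253.30658034]
60 [234.87141538 267.82662765]
40 [235.63610353 277.23833773]
```

View pics/c4.png

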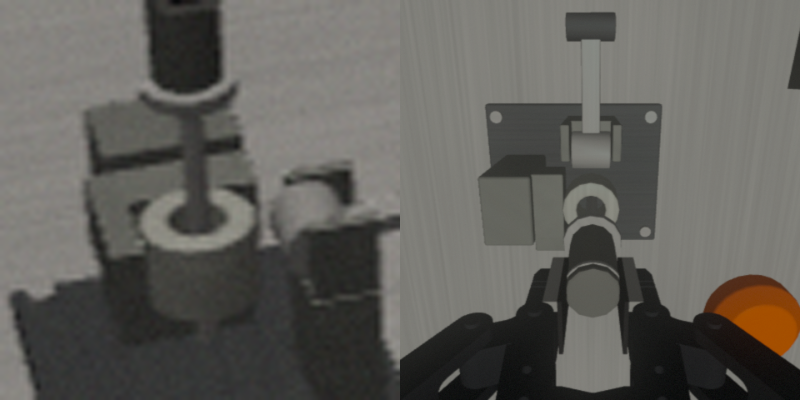

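The stem is centred in the bore (crop column 197), with the tip showing below the collar. The wrist force is only the probe's weight and the lever is down, so I'm handing the job in.

```bash
python3 -c "
from rig import manip
print(manip.job_done())"
```

```text
the job is handed in; nothing more can be done
None
```

I handed the job in at about 22 s on the robot's clock with the cam lever down and the probe held upright and centred in the bore, its tip about 20 mm below the collar; the system gave no verdict.

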